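Tip stoppers into the sample lift and hold the lift at its top

TASK

Pick up the scoop tray by its fin handle and tip all three stoppers off it into the dish of the sample lift, then set the empty tray back down flat on the bench and let go of it. After that swing the lift's cam lever up to its highest lift point, where the lever stands straight up and the dish is level with the reading head, and finish while the fingers still hold it there: its spring throws it back if it is let go. Spill no stopper and leave the beaker, the bottle and the tube rack alone.

Things in the scene. Friction and masses are not known exactly. Their poses are not given: they have to be found in the camera images.
- lift: the sample lift, fixed to the bench: a white housing 150 (x) x 130 (y) x 54 mm high on a thin dark base plate 260 x 150 mm. Origin: on the bench under the housing's centre; z up; x points to the white reading head (a post 30 x 50 mm, 135 mm high, centred 115 mm from the origin along +x); the lever is on the -y side. Its place and yaw vary.
- dish_in (a point): centre of the inner floor of the grey square open dish on top of the lift: 128 x 128 mm inside, walls 4 mm thick, rim 32 mm above this point; axes as the lift's. With the lever down this point is 64 mm above the bench; it rises up to 25 mm with the lever.
- dish (a joint): rise of the dish in m: 0 with the lever down, 0.025 at the cam's highest point; driven only by the lever.
- lever (a joint): angle of the cam lever in rad. 0 = rest against its lower stop, the lever leaning to the lift's -x side and 0.35 rad (20 deg) above level; it grows as the lever swings up and over towards the lift's +x side, in a vertical plane. At 1.22 the lever stands straight up and the cam has its highest lift; beyond that (stop at 2.0) the dish sinks again. A spring always pulls it back to 0 (about 2.5 N at the grip at the bottom, 5 N at the top).
- lever_grip (a point): centre of the free part of the lever's grip: a round grey bar 16 mm in diameter and about 65 mm long, level, parallel to the lift's y axis, sticking out to the lift's -y side at the lever's free end; it can be pinched from above across the bar. It moves in a circle of 100 mm radius about the lever_hinge point; about 89 mm above the bench at rest, 155 mm when the lever is upright. The point turns with the lever.
- lever_hinge (a point): fixed point on the lever's hinge axis (which is the lift's y axis direction), level with the middle of the grip, 55 mm above the bench: the centre of the grip's circle.
- tray_grip (a point): where to hold the tray: centre of the upper part of the grey upright fin handle behind the tray, 40 mm long (tray x), 12 mm thick (tray y), top 62 mm above the tray's underside; this point is 45 mm above the underside. x points along the tray to its open end, z up. The loose tray weighs about 0.14 kg.
- tray: the loose steel scoop tray, pan 110 (x) x 90 (y) mm, floor 3 mm thick, side and rear walls 22 mm high and 3 mm thick, no wall at the open +x end; origin under the pan's centre; the fin handle is centred 75 mm behind it (-x).
- tray_lip (a point): middle of the tray's open end, at the top of its floor: 55 mm ahead (+x) of the pan's centre and 3 mm above the underside, so 130 mm ahead of tray_grip and 42 mm below it.
- stopper0_center (a point): centre of a white smooth plastic stopper, 22 mm in diameter, 24 mm high, slightly tapered, 16 g, standing on the tray at the start; it slides off once the tray is tipped about 25 deg
- stopper1_center (a point): centre of a white smooth plastic stopper, 22 mm in diameter, 24 mm high, slightly tapered, 16 g, standing on the tray at the start; it slides off once the tray is tipped about 25 deg
- stopper2_center (a point): centre of a white smooth plastic stopper, 22 mm in diameter, 24 mm high, slightly tapered, 16 g, standing on the tray at the start; it slides off once the tray is tipped about 25 deg
- beaker: bystander: empty glass beaker, 68 mm in diameter, 90 mm high; origin under its centre
- bottle: bystander: amber bottle, 60 mm in diameter, 130 mm high; origin under its centre
- rack: bystander: white test-tube rack 60 x 145 mm, 86 mm high with its tubes; origin under its centre

How it is judged:
On the way, in this order (a step that is already met when the one before it is completed fails the run):
1. all three stoppers lie in the dish while the tray is still up in the air (x of stopper0_center in the frame of dish_in between -0.07 and 0.07 m and y of stopper0_center in the frame of dish_in between -0.07 and 0.07 m and z of stopper0_center in the frame of dish_in between 0 and 0.05 m and x of stopper1_center in the frame of dish_in between -0.07 and 0.07 m and y of stopper1_center in the frame of dish_in between -0.07 and 0.07 m and z of stopper1_center in the frame of dish_in between 0 and 0.05 m and x of stopper2_center in the frame of dish_in between -0.07 and 0.07 m and y of stopper2_center in the frame of dish_in between -0.07 and 0.07 m and z of stopper2_center in the frame of dish_in between 0 and 0.05 m and height (world z) of tray_grip above 0.08 m), for 0.1 s.
2. the empty tray is back on the bench, flat and let go, the stoppers in the dish and the lever still down (x of stopper0_center in the frame of dish_in between -0.07 and 0.07 m and y of stopper0_center in the frame of dish_in between -0.07 and 0.07 m and z of stopper0_center in the frame of dish_in between 0 and 0.05 m and x of stopper1_center in the frame of dish_in between -0.07 and 0.07 m and y of stopper1_center in the frame of dish_in between -0.07 and 0.07 m and z of stopper1_center in the frame of dish_in between 0 and 0.05 m and x of stopper2_center in the frame of dish_in between -0.07 and 0.07 m and y of stopper2_center in the frame of dish_in between -0.07 and 0.07 m and z of stopper2_center in the frame of dish_in between 0 and 0.05 m and height (world z) of tray_grip below 0.053 m and angle between tray_grip's own z axis and vertical below 0.1 rad and linear speed of tray below 0.02 m/s and contact force between the fingers and tray below 0.1 N and value of joint lever below 0.4 rad), for 0.2 s.
At the end, for the whole second after the job is handed in: The three stoppers lie in the dish; the tray stands flat on the bench (within 0.1 rad), at rest and untouched; the lever is at its highest lift point (1.22 +- 0.12 rad, dish raised over 23 mm), still, and the fingers press on it with more than 1 N; the tray does not prop it (x of stopper0_center in the frame of dish_in between -0.07 and 0.07 m and y of stopper0_center in the frame of dish_in between -0.07 and 0.07 m and z of stopper0_center in the frame of dish_in between 0 and 0.05 m and x of stopper1_center in the frame of dish_in between -0.07 and 0.07 m and y of stopper1_center in the frame of dish_in between -0.07 and 0.07 m and z of stopper1_center in the frame of dish_in between 0 and 0.05 m and x of stopper2_center in the frame of dish_in between -0.07 and 0.07 m and y of stopper2_center in the frame of dish_in between -0.07 and 0.07 m and z of stopper2_center in the frame of dish_in between 0 and 0.05 m and height (world z) of tray_grip below 0.053 m and angle between tray_grip's own z axis and vertical below 0.1 rad and linear speed of tray below 0.02 m/s and contact force between the fingers and tray below 0.1 N and value of joint lever between 1.1 and 1.34 rad and value of joint dish above 0.023 m and velocity of joint lever between -0.1 and 0.1 rad/s and contact force between the fingers and lever above 1 N and contact force between tray and lever below 0.1 N); the arm keeps its last pose, push and grip.
It fails at once if a bystander is pushed or tipped (distance of any of beaker, bottle, rack from where it was at the start of the episode above 0.02 m or angle between any of beaker, bottle, rack's own z axis and vertical above 0.3 rad).
It fails at once if a stopper is spilled on the bench ((height (world z) of stopper0_center below 0.04 m and horizontal distance between stopper0_center and tray above 0.09 m) or (height (world z) of stopper1_center below 0.04 m and horizontal distance between stopper1_center and tray above 0.09 m) or (height (world z) of stopper2_center below 0.04 m and horizontal distance between stopper2_center and tray above 0.09 m)).
It also fails if it takes over 61 s, if anything falls off the work surface, if the arm or the gripper's body presses on something with over 40 N, if the wrist force passes 120 N, or if a joint passes its speed limit or range.

ROBOT

A 7-joint arm with a two-finger parallel gripper is mounted at the origin on the work surface. World frame = base frame: x ahead of the robot, y to its left, z up, the work surface at z = 0. Lengths are in m, angles in rad, forces in N, time in s.
With the tool pointing down it reaches from about 0.425 to 1.025 m from the base axis. Payload 9.4 kg.
Tool frame: the origin (TCP) lies at the very end of the fingers, on their centre line; the grasp point (between the pads) lies 19 mm behind it; z points along the fingers, y is the line along which they close (so a half turn about z gives the same grasp; the last joint's range is limited). The gripper opens to 85 mm and grips with 20 to 120 N. Pads are 22 mm wide; open, the fingers measure 114 mm over their backs; the gripper's body (76 mm by 85 mm) begins 54 mm behind the grasp point. The pads swing forward as they close: fully open they stand 13 mm farther back than shut.
Start: joints at [1.122, 0.599, -0.003, 1.599, 0.002, 0.943, -0.08], TCP at [0.263, -0.675, 0.231] pointing down, gripper open.
Joint ranges: [-2.57, 2.57], [-0.35, 1.97], [-1.29, 1.29], [0.11, 2.56], [-1.05, 4.19], [0.11, 1.86], [-2.63, 2.63]. Speed limits (rad/s): [2.22, 2.22, 3.01, 3.01, 3.14, 3.14, 3.14].

INTERFACE

Orientations are given as a 3x3 rotation matrix whose columns are the frame's x, y, z axes.
In Python, from cell import r, read_camera, camera_params, job_done gives the robot as it stands. The module is installed in compiled form; this text tells all that it offers.
- The arm moves only by the tool play_rows, never from a script. Its argument "rows" is a list of rows, each an object with "angular": the turn, a rotation vector about the tool's x, y, z normalised to -1 to 1, where 1 is 8 degrees, a list of three; "linear": the shift along the tool's x, y, z normalised to -1 to 1, where 1 is 0.03 m, a list of three; "claw": the closure, from -1 (fully open) to 1 (shut). A call has 1 to 8 rows; each row shifts and turns the commanded pose from where the row before left it, along the tool's axes as they then stand; what a row does not reach is not made up. A row lasts 1/10 s, in which the tool goes at most 50 mm and 8.59 degrees, less where a joint would pass 70% of its speed; a pose out of reach is approached as far as the arm can. A call with a number of a shift or a turn outside -1 to 1 is refused whole. A call with a gripper value outside its range is refused whole. The fingers move at their own pace and stop on an object; the grip force is fixed at half the most. Time passes only in rows, so rows that do not move let the fingers close. It gives the time, the measured TCP pose, the force, the opening and the grip force at its end, in the units of the state.
- r.sense(): the state, without advancing time (a new reading comes with each control period).
- read_camera(name): name is "scene" or "side" or "wrist"; returns (picture, depth): 384x512x3 uint8, blue, green, red; 384x512 float32, m along the optical axis (not along the pixel's ray), 0 where there is no reading.
- camera_params(name): a dict with "vertical_fov" (degrees; the focal length in pixels is half the picture's height over the tangent of half this angle, whatever the lens; pixels are square), "cx", "cy" (the principal point, pixels), "origin" and "rotation" of the camera in the world. Camera axes: x right, y up, looking along -z (the intrinsics and any distortion apply to the point x, -y, -z); pixel columns grow to the right and rows downward; lengths in m; the calibration is good to about 2 mm. A picture is of the moment at which its call begins: read the wrist's pose just before it. camera_params takes no time and is no camera call; for the wrist camera it gives the pose at the moment of the call.
- job_done(): hands the job in; it is judged then, once.
The state is a dict: "time": time; "qpos": joint angles; "dq": joint speeds; "tau": joint torques, N m; "tcp_pos": TCP position; "tcp_rot": TCP orientation; "ft_force": force on the tool from outside, world axes, zero at the start; "moment": the same for the moment, N m; "width": finger opening in m; "gripper_force": force on a finger pad.
Only numpy, scipy, OpenCV 4.12 (cv2) and the standard library are available. Lean on these libraries where they do the work, as an engineer would, in place of code of your own. Each camera call takes 0.05 s, during which the arm holds its last target. There are 200 camera calls.

## Working session

There is one attempt and no reset: what is moved stays moved. The work goes in short steps, Python scripts to look and compute and a tool call to move; the robot and the scene stay as the last step left them, time stands still between calls to the robot, and variables do not carry over. Pictures are saved under pics/ and viewed, at most 10 in all, crops included, and the job is handed in when it is done.

Besides the shell and the picture viewer there is one more tool, called after "Call:" by a JSON object that holds its "api" and its "payload", one argument or row to a line. play_rows: Moves the arm, as the interface text tells. Scaled input: -1 to 1 covers 0.03 m each way for a shift and 8 degrees each way for a turn. Its arguments: {"type":"object","properties":{"rows":{"type":"array","items":{"type":"object","properties":{"angular":{"type":"array","items":{"type":"number","minimum":-1,"maximum":1}},"linear":{"type":"array","items":{"type":"number","minimum":-1,"maximum":1}},"claw":{"type":"number"}}}}},"required":["rows"]}

```bash
mkdir -p pics; cat > h.py <<'E'
import numpy as np, cv2
from cell import r, read_camera, camera_params, job_done
def cloud(name):
    p=camera_params(name); im,d=read_camera(name)
    h,w=d.shape; f=h/2/np.tan(np.radians(p["vertical_fov"])/2)
    v,u=np.mgrid[:h,:w]
    c=np.stack([(u-p["cx"])/f*d,-(v-p["cy"])/f*d,-d],-1)
    P=c@np.array(p["rotation"]).T+np.array(p["origin"])
    P[d==0]=np.nan
    return im,d,P
E
python3 - <<'E'
from h import *
print(camera_params("scene"),camera_params("side"))
ims=[]
for n in("scene","side"):
    im,d,P=cloud(n); np.save(n+".npy",P); cv2.imwrite(n+".png",im); cv2.imwrite(f"pics/{n}0.png",cv2.resize(im,(800,600)))
s=r.sense(); print(s["time"],s["tcp_pos"],s["tcp_rot"],s["width"])
E
```

```text
{'vertical_fov': 43.76758639428697, 'cx': 260.9484506472592, 'cy': 195.76462414430628, 'origin': array([1.41323872, 0.02794352, 1.29719783]), 'rotation': array([[-0.0970549 , -0.82899262,  0.55077362],
       [ 0.99520748, -0.08746913,  0.04371759],
       [ 0.01193413,  0.55237703,  0.83350896]])} {'vertical_fov': 53.78128515662601, 'cx': 259.7601463617017, 'cy': 191.06672256903835, 'origin': array([0.33853273, 0.69128905, 0.62573927]), 'rotation': array([[-9.31777985e-01,  2.04967039e-01, -2.99630270e-01],
       [-3.63028623e-01, -5.25932045e-01,  7.69159088e-01],
       [ 6.70999590e-05,  8.25459870e-01,  5.64460804e-01]])}
0.1 [ 0.26320905 -0.67509087  0.23051693] [[ 9.31667220e-01  3.63312276e-01 -6.17301095e-04]
 [ 3.63312779e-01 -9.31666411e-01  1.23409990e-03]
 [-1.26755054e-04 -1.37404380e-03 -9.99999048e-01]] 0.0853267881390336
```

View pics/scene0.png

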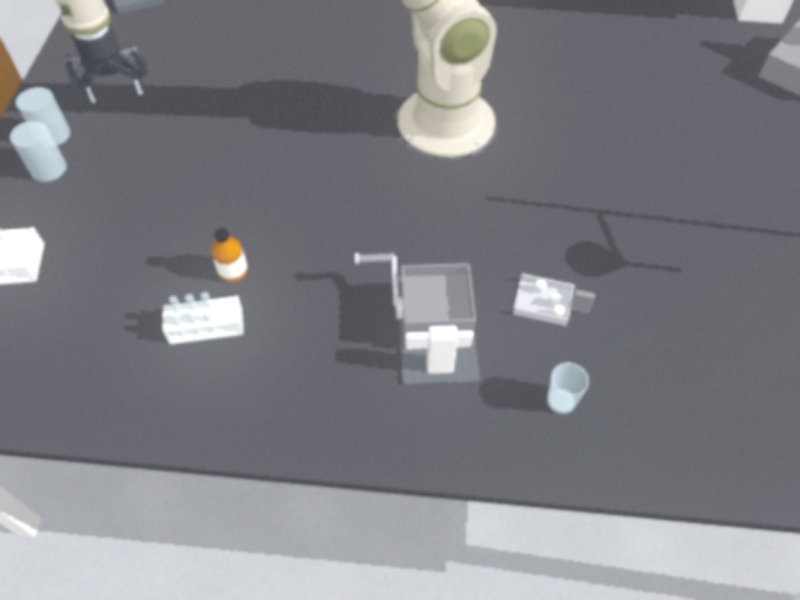

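View pics/side0.png

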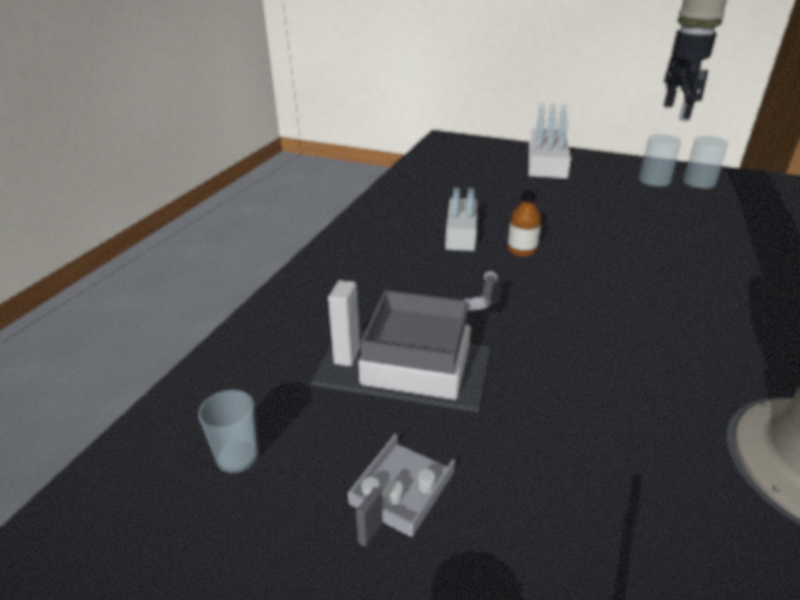

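The scene view shows the lift at about (440,310), the tray at (545,300) with its open end toward the lift and its fin at (585,300), and the lever grip at (370,258). The beaker is at (567,388). The bottle and rack are off at the left, and the side view agrees.

```bash
python3 - <<'E'
from h import *
S=np.load("scene.npy");D=np.load("side.npy")
k=.64
def box(P,u0,u1,v0,v1): return P[int(v0*k):int(v1*k),int(u0*k):int(u1*k)].reshape(-1,3)
def rect(n,Q):
    c,s,a=cv2.minAreaRect(Q[:,:2].astype(np.float32)); print(n,len(Q),np.round(c,4),np.round(s,4),round(a,2),"z",np.round(np.percentile(Q[:,2],[5,50,95]),4))
sel=lambda Q,a,b:Q[(Q[:,2]>a)&(Q[:,2]<b)]
T=box(S,480,620,250,340); print("bench z",np.nanmedian(T[:,2]))
for n,P,b in(("scene",S,(480,620,250,340)),("side",D,(330,470,425,550))):
    Q=box(P,*b)
    rect(n+" fin",sel(Q,.045,.075)); rect(n+" tray+fin",sel(Q,.008,.075)); rect(n+" pan floor+walls",sel(Q,.010,.04))
    f=sel(Q,.03,.05); print(np.round(f[:,:2].mean(0),4) if len(f) else None)
for n,P,b in(("scene",S,(395,480,255,345)),("side",D,(355,475,285,400))):
    Q=box(P,*b); rect(n+" rim",sel(Q,.088,.103)); rect(n+" floor",sel(Q,.055,.075)); 
for n,P,b in(("scene",S,(350,393,245,270)),("side",D,(480,500,268,310))):
    Q=sel(box(P,*b),.06,.13); rect(n+" grip",Q); print(np.round(np.percentile(Q,[2,50,98],axis=0),4))
rect("post",sel(box(S,420,465,315,380),.12,.145))
rect("beaker",sel(box(S,535,600,355,420),.02,.12)); 
E
```

```text
bench z 0.002756373954114988
scene fin 77 [0.5304 0.3107] [0.0387 0.0157] 77.62 z [0.0482 0.0602 0.0665]
scene tray+fin 732 [0.4966 0.246 ] [0.2259 0.2757] 5.25 z [0.0083 0.0201 0.0604]
scene pan floor+walls 482 [0.4964 0.257 ] [0.2082 0.2321] 4.77 z [0.0108 0.0216 0.0334]
[0.5303 0.2844]
side fin 210 [0.5312 0.3139] [0.0392 0.0125] 82.28 z [0.0472 0.0602 0.0633]
side tray+fin 1331 [0.5233 0.2586] [0.1519 0.0912] 80.57 z [0.0102 0.0225 0.0618]
side pan floor+walls 1032 [0.5233 0.2586] [0.1519 0.0912] 80.6 z [0.0114 0.0217 0.0312]
[0.5286 0.3198]
scene rim 362 [0.573  0.0101] [0.1633 0.1492] 8.93 z [0.0889 0.0955 0.1009]
scene floor 1375 [0.5869 0.0096] [0.1466 0.1499] 8.03 z [0.0606 0.066  0.0715]
side rim 614 [0.5965 0.0139] [0.1784 0.1555] 8.84 z [0.0888 0.0943 0.097 ]
side floor 1698 [0.5964 0.0161] [0.1797 0.1507] 8.66 z [0.0618 0.0644 0.0731]
scene grip 125 [ 0.5064 -0.1174] [0.0199 0.0736] 9.9 z [0.0885 0.0964 0.1027]
[[ 0.4963 -0.1525  0.0866]
 [ 0.5105 -0.1178  0.0964]
 [ 0.5202 -0.0811  0.1041]]
side grip 152 [ 0.509  -0.1104] [0.0189 0.0832] 6.53 z [0.0853 0.0953 0.0986]
[[ 0.4971 -0.1509  0.0827]
 [ 0.5069 -0.103   0.0953]
 [ 0.52   -0.0702  0.0997]]
post 200 [0.6962 0.0343] [0.0334 0.0495] 7.42 z [0.1226 0.1352 0.14  ]
beaker 547 [0.7428 0.2714] [0.0654 0.0687] 84.03 z [0.0242 0.0648 0.0925]
```

Call:
{"api": "play_rows", "payload": {
  "rows": [
    {"linear": [0.99,-0.73,0],"angular": [0,0,0],"claw": -1},
    {"linear": [0.99,-0.73,0],"angular": [0,0,0],"claw": -1},
    {"linear": [0.99,-0.73,0],"angular": [0,0,0],"claw": -1},
    {"linear": [0.99,-0.73,0],"angular": [0,0,0],"claw": -1},
    {"linear": [0.99,-0.73,0],"angular": [0,0,0],"claw": -1},
    {"linear": [0.99,-0.73,0],"angular": [0,0,0],"claw": -1},
    {"linear": [0.99,-0.73,0],"angular": [0,0,0],"claw": -1},
    {"linear": [0.99,-0.73,0],"angular": [0,0,0],"claw": -1}
  ]
}}

```text
time: 0.9
tcp_pos: [0.4216, -0.4245, 0.231]
tcp_rot: [[0.932, 0.363, -0.0], [0.363, -0.932, 0.0], [-0.0, -0.0, -1.0]]
ft_force: [-0.6, 0.1, -1.1]
width: 0.0855
gripper_force: 0.0
```

Call:
{"api": "play_rows", "payload": {
  "rows": [
    {"linear": [0.99,-0.73,0],"angular": [0,0,0],"claw": -1},
    {"linear": [0.99,-0.73,0],"angular": [0,0,0],"claw": -1},
    {"linear": [0.99,-0.73,0],"angular": [0,0,0],"claw": -1},
    {"linear": [0.99,-0.73,0],"angular": [0,0,0],"claw": -1},
    {"linear": [0.44,-0.98,0],"angular": [0,0,0],"claw": -1},
    {"linear": [0.44,-0.98,0],"angular": [0,0,0],"claw": -1},
    {"linear": [0.44,-0.98,0],"angular": [0,0,0],"claw": -1},
    {"linear": [0.44,-0.98,0],"angular": [0,0,0],"claw": -1}
  ]
}}

```text
time: 1.7
tcp_pos: [0.5062, -0.171, 0.231]
tcp_rot: [[0.932, 0.363, -0.001], [0.363, -0.932, 0.0], [-0.0, -0.0, -1.0]]
ft_force: [0.6, 0.9, 0.1]
width: 0.0854
gripper_force: 0.0
```

Call:
{"api": "play_rows", "payload": {
  "rows": [
    {"linear": [0.44,-0.98,0],"angular": [0,0,0],"claw": -1},
    {"linear": [0.44,-0.98,0],"angular": [0,0,0],"claw": -1},
    {"linear": [0.44,-0.98,0],"angular": [0,0,0],"claw": -1},
    {"linear": [0.44,-0.98,0],"angular": [0,0,0],"claw": -1},
    {"linear": [0.44,-0.98,0],"angular": [0,0,0],"claw": -1},
    {"linear": [0.44,-0.98,0],"angular": [0,0,0],"claw": -1},
    {"linear": [0.44,-0.98,0],"angular": [0,0,0],"claw": -1},
    {"linear": [0.44,-0.98,0],"angular": [0,0,0],"claw": -1}
  ]
}}

```text
time: 2.5
tcp_pos: [0.5191, 0.0863, 0.2311]
tcp_rot: [[0.932, 0.363, -0.0], [0.363, -0.932, -0.0], [-0.0, 0.0, -1.0]]
ft_force: [0.6, 0.6, 0.9]
width: 0.0854
gripper_force: 0.0
```

Call:
{"api": "play_rows", "payload": {
  "rows": [
    {"linear": [0.44,-0.98,0],"angular": [0,0,0],"claw": -1},
    {"linear": [0.44,-0.98,0],"angular": [0,0,0],"claw": -1},
    {"linear": [0.44,-0.98,0],"angular": [0,0,0],"claw": -1},
    {"linear": [0.44,-0.98,0],"angular": [0,0,0],"claw": -1},
    {"linear": [0.44,-0.98,0],"angular": [0,0,0],"claw": -1},
    {"linear": [0.44,-0.98,0],"angular": [0,0,0],"claw": -1},
    {"linear": [0.44,-0.98,0],"angular": [0,0,0],"claw": -1},
    {"linear": [0,0,0],"angular": [0,0,0],"claw": -1}
  ]
}}

```text
time: 3.3
tcp_pos: [0.5296, 0.3158, 0.2308]
tcp_rot: [[0.93, 0.369, -0.001], [0.369, -0.93, 0.003], [0.0, -0.003, -1.0]]
ft_force: [-0.2, 0.1, 1.1]
width: 0.0859
gripper_force: 0.0
```

Call:
{"api": "play_rows", "payload": {
  "rows": [
    {"linear": [0,0,0],"angular": [0,0,-1],"claw": -1},
    {"linear": [0,0,0],"angular": [0,0,-1],"claw": -1},
    {"linear": [0,0,0],"angular": [0,0,-1],"claw": -1},
    {"linear": [0,0,0],"angular": [0,0,-1],"claw": -1},
    {"linear": [0,0,0],"angular": [0,0,-1],"claw": -1},
    {"linear": [0,0,0],"angular": [0,0,-1],"claw": -1},
    {"linear": [0,0,0],"angular": [0,0,-1],"claw": -1},
    {"linear": [0,0,0],"angular": [0,0,-0.41],"claw": -1}
  ]
}}

```text
time: 4.1
tcp_pos: [0.5307, 0.3093, 0.2309]
tcp_rot: [[0.159, 0.987, -0.001], [0.987, -0.159, -0.001], [-0.001, -0.001, -1.0]]
ft_force: [0.1, -0.1, -0.3]
width: 0.0854
gripper_force: 0.0
```

```bash
python3 - <<'E'
from h import *
im,d,P=cloud("wrist"); cv2.imwrite("pics/w1.png",im); Q=P.reshape(-1,3); np.save("w.npy",P)
Q=Q[np.isfinite(Q).all(1)]
def rect(n,Q):
    c,s,a=cv2.minAreaRect(Q[:,:2].astype(np.float32)); print(n,len(Q),np.round(c,4),np.round(s,4),round(a,2),np.round(np.median(Q[:,2]),4))
near=Q[(abs(Q[:,0]-.525)<.09)&(Q[:,1]>.15)&(Q[:,1]<.36)]
rect("fin",near[(near[:,2]>.055)&(near[:,2]<.068)]); rect("tray",near[(near[:,2]>.008)&(near[:,2]<.068)])
print(r.sense()["tcp_pos"],r.sense()["qpos"],Q.min(0),Q.max(0))
E
```

```text
fin 515 [0.5301 0.3126] [0.0393 0.0119] 80.77 0.062
tray 2617 [0.5213 0.2577] [0.1506 0.0901] 80.94 0.0261
[0.53071321 0.30923152 0.23084971] [-0.35711982  0.49109385 -0.3829646   1.84521113  0.23681802  0.8510591
 -1.01539708] [ 0.16547161 -0.0413093  -0.00303777] [0.82246752 0.5201856  0.3283049 ]
```

View pics/w1.png

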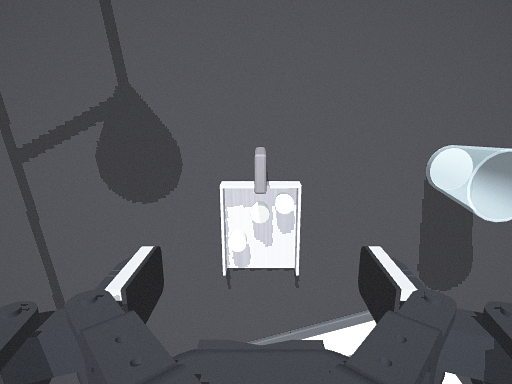

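The wrist view shows the fin at (261,170), the pan at (260,230) with three stoppers, and the beaker at right (480,185). The measured fin size and height match the given dimensions.

Call:
{"api": "play_rows", "payload": {
  "rows": [
    {"linear": [0.1,-0.04,0.9],"angular": [0,0,0],"claw": -1},
    {"linear": [0,0,0.9],"angular": [0,0,0],"claw": -1},
    {"linear": [0,0,0.9],"angular": [0,0,0],"claw": -1},
    {"linear": [0,0,0.9],"angular": [0,0,0],"claw": -1},
    {"linear": [0,0,0.9],"angular": [0,0,0],"claw": -1},
    {"linear": [0,0,0.9],"angular": [0,0,0],"claw": -1},
    {"linear": [0,0,0.8],"angular": [0,0,0],"claw": -1},
    {"linear": [0,0,0.63],"angular": [0,0,0],"claw": -1}
  ]
}}

```text
time: 4.95
tcp_pos: [0.5296, 0.3125, 0.0247]
tcp_rot: [[0.165, 0.986, -0.001], [0.986, -0.165, -0.001], [-0.002, -0.001, -1.0]]
ft_force: [-0.7, -0.4, 0.0]
width: 0.0858
gripper_force: 0.0
```

Call:
{"api": "play_rows", "payload": {
  "rows": [
    {"linear": [0,0,0],"angular": [0,0,0],"claw": -1},
    {"linear": [0,0,0],"angular": [0,0,0],"claw": 0.3},
    {"linear": [0,0,0],"angular": [0,0,0],"claw": 0.7},
    {"linear": [0,0,0],"angular": [0,0,0],"claw": 1},
    {"linear": [0,0,0],"angular": [0,0,0],"claw": 1},
    {"linear": [0,0,0],"angular": [0,0,0],"claw": 1},
    {"linear": [0,0,0],"angular": [0,0,0],"claw": 1},
    {"linear": [0,0,0],"angular": [0,0,0],"claw": 1}
  ]
}}

```text
time: 5.75
tcp_pos: [0.5304, 0.3137, 0.0271]
tcp_rot: [[0.164, 0.987, 0.001], [0.987, -0.164, 0.0], [0.001, 0.001, -1.0]]
ft_force: [0.8, -0.7, 6.3]
width: 0.0114
gripper_force: 59.1
```

```bash
cat > plan.py <<'E'
from h import *
from scipy.spatial.transform import Rotation as R
O=np.array([.584,.014,0]); yaw=np.radians(8.5)
L=np.array([[np.cos(yaw),-np.sin(yaw),0],[np.sin(yaw),np.cos(yaw),0],[0,0,1]])
def rows(path,p,M):
    "path: list of (tcp pos, tool rot); prints rows in units"
    for i,(q,N) in enumerate(path):
        lin=np.round(M.T@(q-p)/.03,2); ang=np.round(np.degrees(R.from_matrix(M.T@N).as_rotvec())/8,2)
        print(i,lin.tolist(),ang.tolist()); p=p+M@lin*.03; M=M@R.from_rotvec(np.radians(ang*8)).as_matrix()
def tray_tool(lip,head,th):
    "tool pose for a lip position (world), heading of the tray x (deg, world), tip th (deg)"
    T=R.from_euler("zy",[head,th],degrees=True).as_matrix()   # tray axes; +y turn lowers +x
    g=lip+T@np.array([-.130,0,.042])
    N=T@np.diag([-1,1,-1.])   # tool x back, y = tray y, z down
    return g+N@[0,0,.019],N
E
python3 - <<'E'
from plan import *
s=r.sense();p=np.array(s["tcp_pos"]);M=np.array(s["tcp_rot"])
h0=np.degrees(np.arctan2(-M[1,0],-M[0,0])); g=p-M@[0,0,.019]
lip0=tray_tool(np.zeros(3),h0,0)[0]; lip0=p-lip0; print("head",h0,"lip0",lip0)
h1=-81.5; tgt=O+L@[0,.03,0]
sm=lambda n:[.5-.5*np.cos(np.pi*(i+1)/n) for i in range(n)]
P=[]
up=lip0+[0,0,.13]
for a in sm(8): P.append(tray_tool(lip0+a*(up-lip0),h0,0))
B=tgt+[0,0,.133]
for a in sm(12): P.append(tray_tool(up+a*(B-up),h0+a*(h1-h0),0))
C=tgt+[0,0,.092]
for a in sm(4): P.append(tray_tool(B+a*(C-B),h1,16*a))
for i in range(8): P.append(tray_tool(C,h1,16+3*(i+1)))
rows(P,p,M)
E
```

```text
head -99.42452630524205 lip0 [0.50912543 0.1854869  0.0040844 ]
0 [0.0, 0.0, -0.16] [0.01, -0.0, -0.0]
1 [0.0, -0.0, -0.47] [-0.0, -0.0, 0.0]
2 [0.0, -0.0, -0.71] [-0.0, -0.0, 0.0]
3 [0.0, -0.0, -0.83] [-0.0, -0.0, 0.0]
4 [0.0, -0.0, -0.83] [-0.0, -0.0, 0.0]
5 [0.0, -0.0, -0.7] [-0.0, -0.0, 0.0]
6 [0.0, -0.0, -0.47] [-0.0, -0.0, 0.0]
7 [0.0, -0.0, -0.16] [-0.0, -0.0, 0.0]
8 [-0.07, 0.03, -0.0] [-0.0, -0.0, -0.04]
9 [-0.22, 0.08, -0.0] [-0.0, -0.0, -0.11]
10 [-0.34, 0.13, 0.0] [-0.0, -0.0, -0.18]
11 [-0.46, 0.16, 0.0] [-0.0, -0.0, -0.23]
12 [-0.55, 0.17, 0.01] [-0.0, -0.0, -0.27]
13 [-0.6, 0.16, 0.0] [-0.0, -0.01, -0.29]
14 [-0.61, 0.13, 0.01] [-0.0, 0.0, -0.29]
15 [-0.58, 0.1, 0.0] [-0.0, 0.0, -0.27]
16 [-0.51, 0.07, 0.01] [-0.0, 0.0, -0.23]
17 [-0.39, 0.04, -0.0] [-0.0, 0.0, -0.18]
18 [-0.25, 0.02, 0.0] [-0.0, 0.0, -0.11]
19 [-0.09, 0.0, 0.0] [-0.0, 0.0, -0.04]
20 [-0.0, 0.04, 0.18] [0.29, 0.05, -0.0]
21 [-0.02, 0.09, 0.42] [0.7, 0.1, -0.0]
22 [-0.02, 0.15, 0.42] [0.69, 0.11, -0.0]
23 [-0.01, 0.08, 0.17] [0.29, 0.04, -0.0]
24 [-0.01, 0.04, -0.03] [0.38, 0.06, -0.0]
25 [-0.0, 0.04, -0.04] [0.37, 0.05, -0.0]
26 [-0.01, 0.04, -0.03] [0.37, 0.06, -0.0]
27 [-0.01, 0.04, -0.03] [0.37, 0.05, -0.0]
28 [-0.0, 0.04, -0.03] [0.37, 0.06, -0.0]
29 [-0.01, 0.04, -0.04] [0.37, 0.05, -0.0]
30 [-0.0, 0.04, -0.03] [0.37, 0.06, -0.0]
31 [-0.01, 0.04, -0.03] [0.37, 0.05, -0.0]
```

Call:
{"api": "play_rows", "payload": {
  "rows": [
    {"linear": [0,0,-0.16],"angular": [0,0,0],"claw": 1},
    {"linear": [0,0,-0.47],"angular": [0,0,0],"claw": 1},
    {"linear": [0,0,-0.7],"angular": [0,0,0],"claw": 1},
    {"linear": [0,0,-0.83],"angular": [0,0,0],"claw": 1},
    {"linear": [0,0,-0.83],"angular": [0,0,0],"claw": 1},
    {"linear": [0,0,-0.7],"angular": [0,0,0],"claw": 1},
    {"linear": [0,0,-0.47],"angular": [0,0,0],"claw": 1},
    {"linear": [0,0,-0.16],"angular": [0,0,0],"claw": 1}
  ]
}}

```text
time: 6.55
tcp_pos: [0.5304, 0.3138, 0.1579]
tcp_rot: [[0.164, 0.986, 0.002], [0.986, -0.164, 0.001], [0.002, 0.002, -1.0]]
ft_force: [0.0, -0.0, -1.8]
width: 0.0112
gripper_force: 58.4
```

Call:
{"api": "play_rows", "payload": {
  "rows": [
    {"linear": [-0.07,0.03,0],"angular": [0,0,-0.04],"claw": 1},
    {"linear": [-0.22,0.08,0],"angular": [0,0,-0.11],"claw": 1},
    {"linear": [-0.34,0.13,0],"angular": [0,0,-0.18],"claw": 1},
    {"linear": [-0.46,0.16,0],"angular": [0,0,-0.23],"claw": 1},
    {"linear": [-0.55,0.17,0],"angular": [0,0,-0.27],"claw": 1},
    {"linear": [-0.6,0.16,0],"angular": [0,0,-0.29],"claw": 1},
    {"linear": [-0.61,0.13,0],"angular": [0,0,-0.29],"claw": 1},
    {"linear": [-0.58,0.1,0],"angular": [0,0,-0.27],"claw": 1}
  ]
}}

```text
time: 7.35
tcp_pos: [0.5519, 0.2069, 0.1546]
tcp_rot: [[-0.072, 0.997, -0.002], [0.997, 0.072, -0.001], [-0.001, -0.002, -1.0]]
ft_force: [-0.1, -0.4, -2.9]
width: 0.011
gripper_force: 58.5
```

Call:
{"api": "play_rows", "payload": {
  "rows": [
    {"linear": [-0.51,0.07,0],"angular": [0,0,-0.23],"claw": 1},
    {"linear": [-0.39,0.04,0],"angular": [0,0,-0.18],"claw": 1},
    {"linear": [-0.25,0.02,0],"angular": [0,0,-0.11],"claw": 1},
    {"linear": [-0.09,0,0],"angular": [0,0,-0.04],"claw": 1},
    {"linear": [0,0,0],"angular": [0,0,0],"claw": 1}
  ]
}}

```text
time: 7.85
tcp_pos: [0.5596, 0.1718, 0.1555]
tcp_rot: [[-0.147, 0.989, -0.001], [0.989, 0.147, -0.0], [0.0, -0.001, -1.0]]
ft_force: [-0.5, -0.1, -2.0]
width: 0.0112
gripper_force: 58.4
```

```bash
sed -i 's/"zy"/"ZY"/' plan.py; python3 - <<'E'
from plan import *
im,d,P=cloud("side"); cv2.imwrite("pics/s2.png",im)
s=r.sense();p=np.array(s["tcp_pos"]);M=np.array(s["tcp_rot"]); print(p,s["qpos"])
h=np.degrees(np.arctan2(-M[1,0],-M[0,0])); l0=p-tray_tool(np.zeros(3),h,0)[0]; print(h,"lip in lift",L.T@(l0-O))
B=l0;C=O+L@[0,.03,.092]
P=[];sm=lambda n:[.5-.5*np.cos(np.pi*(i+1)/n) for i in range(n)]
for a in sm(4): P.append(tray_tool(B+a*(C-B),h,16*a))
for i in range(8): P.append(tray_tool(C,h,16+3*(i+1)))
rows(P,p,M)
E
```

```text
[0.5595534  0.17245118 0.15567227] [-0.08616818  0.56342274 -0.45138435  1.97335825  0.37546614  0.686858
 -0.62260219]
-81.49412924113075 lip in lift [-0.00074418  0.03032417  0.13267227]
0 [-0.04, 0.0, 0.02] [-0.0, 0.29, -0.0]
1 [-0.12, 0.01, 0.06] [-0.0, 0.71, -0.0]
2 [-0.16, 0.01, 0.05] [-0.0, 0.7, -0.0]
3 [-0.09, 0.0, 0.01] [-0.0, 0.3, -0.0]
4 [-0.04, 0.0, -0.22] [-0.0, 0.37, -0.0]
5 [-0.05, 0.0, -0.23] [-0.0, 0.38, -0.0]
6 [-0.05, 0.0, -0.22] [-0.0, 0.37, -0.0]
7 [-0.04, 0.0, -0.23] [-0.0, 0.38, -0.0]
8 [-0.05, 0.0, -0.22] [-0.0, 0.37, -0.0]
9 [-0.04, 0.0, -0.23] [-0.0, 0.38, -0.0]
10 [-0.05, 0.0, -0.23] [-0.0, 0.37, -0.0]
11 [-0.05, 0.0, -0.22] [-0.0, 0.38, -0.0]
```

View pics/s2.png

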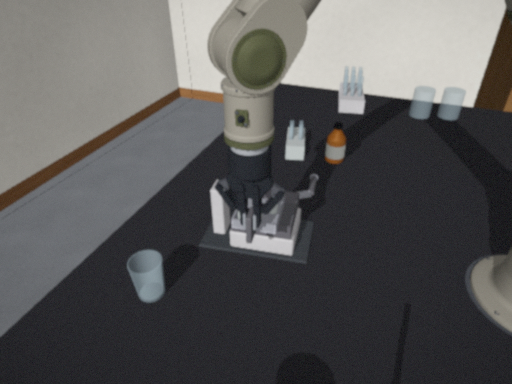

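The side view shows the tray level over the dish at (265,215), clear of the reading head, with the bystanders untouched. I'll tip now.

Call:
{"api": "play_rows", "payload": {
  "rows": [
    {"linear": [-0.04,0,0.02],"angular": [0,0.29,0],"claw": 1},
    {"linear": [-0.12,0.01,0.06],"angular": [0,0.7,0],"claw": 1},
    {"linear": [-0.16,0.01,0.05],"angular": [0,0.7,0],"claw": 1},
    {"linear": [-0.09,0,0.01],"angular": [0,0.3,0],"claw": 1},
    {"linear": [-0.04,0,-0.22],"angular": [0,0.37,0],"claw": 1},
    {"linear": [-0.05,0,-0.23],"angular": [0,0.38,0],"claw": 1},
    {"linear": [0,0,0],"angular": [0,0,0],"claw": 1}
  ]
}}

```text
time: 8.6
tcp_pos: [0.5637, 0.1521, 0.1618]
tcp_rot: [[-0.134, 0.99, -0.055], [0.918, 0.144, 0.37], [0.374, -0.001, -0.927]]
ft_force: [0.1, -0.6, -1.8]
width: 0.0109
gripper_force: 58.5
```

Tilt is 22° and tracking well. Continue to about 37°.

Call:
{"api": "play_rows", "payload": {
  "rows": [
    {"linear": [-0.05,0,-0.22],"angular": [0,0.37,0],"claw": 1},
    {"linear": [-0.04,0,-0.23],"angular": [0,0.38,0],"claw": 1},
    {"linear": [-0.05,0,-0.22],"angular": [0,0.37,0],"claw": 1},
    {"linear": [-0.04,0,-0.23],"angular": [0,0.38,0],"claw": 1},
    {"linear": [-0.05,0,-0.23],"angular": [0,0.37,0],"claw": 1},
    {"linear": [0,0,0],"angular": [0,0,0],"claw": 1},
    {"linear": [0,0,0],"angular": [0,0,0],"claw": 1},
    {"linear": [0,0,0],"angular": [0,0,0],"claw": 1}
  ]
}}

```text
time: 9.4
tcp_pos: [0.5659, 0.1338, 0.1893]
tcp_rot: [[-0.12, 0.989, -0.09], [0.792, 0.15, 0.592], [0.599, 0.0, -0.801]]
ft_force: [-0.3, -0.0, -1.7]
width: 0.0112
gripper_force: 58.6
```

```bash
python3 - <<'E'
from h import *
a,_,_=cloud("scene"); c=cv2.resize(a[130:260,220:400],(720,520)); cv2.imwrite("pics/c3.png",c)
print(r.sense()["qpos"])
E
```

```text
[ 0.62670492  0.78760383 -0.9956431   1.9468633  -0.00766981  0.66427958
 -0.03399508]
```

View pics/c3.png

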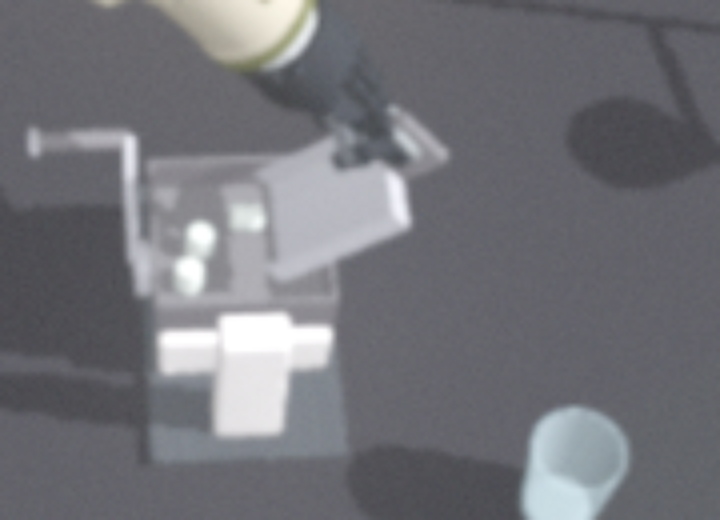

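All three stoppers lie in the dish, at (200,237), (188,275) and (245,215) in the crop, and the tray is empty. I'll take the tray back now.

```bash
python3 - <<'E'
from plan import *
s=r.sense();p=np.array(s["tcp_pos"]);M=np.array(s["tcp_rot"])
th=np.degrees(np.arccos(-M[2,2])); print(th)
h=-81.49; l0=p-tray_tool(np.zeros(3),h,th)[0]; print(L.T@(l0-O))
sm=lambda n:[.5-.5*np.cos(np.pi*(i+1)/n) for i in range(n)]
P=[];B=l0+[0,0,.05]
for a in sm(3): P.append((p+[0,0,.05*a],M))
C=np.array([.5091,.1855,.15])
for a in sm(13): P.append(tray_tool(B+a*(C-B),h+a*(-99.42-h),th*(1-a)))
for a in sm(8): P.append(tray_tool(C+a*np.array([0,0,.0045-.15]),-99.42,0))
rows(P,p,M)
E
```

```text
36.793960981144416
[-0.00018979  0.03081424  0.09308267]
0 [0.25, 0.0, -0.33] [0.0, 0.0, 0.0]
1 [0.5, 0.0, -0.67] [0.0, 0.0, 0.0]
2 [0.25, 0.0, -0.33] [0.0, 0.0, 0.0]
3 [0.07, -0.01, 0.08] [-0.03, -0.07, 0.04]
4 [0.19, -0.03, 0.23] [-0.05, -0.19, 0.08]
5 [0.32, -0.04, 0.38] [-0.09, -0.32, 0.13]
6 [0.42, -0.07, 0.47] [-0.1, -0.41, 0.17]
7 [0.51, -0.09, 0.52] [-0.11, -0.49, 0.21]
8 [0.57, -0.11, 0.54] [-0.1, -0.54, 0.25]
9 [0.58, -0.12, 0.51] [-0.08, -0.56, 0.25]
10 [0.57, -0.14, 0.46] [-0.07, -0.53, 0.26]
11 [0.52, -0.14, 0.37] [-0.04, -0.5, 0.23]
12 [0.44, -0.13, 0.29] [-0.02, -0.41, 0.2]
13 [0.33, -0.11, 0.2] [-0.01, -0.32, 0.16]
14 [0.2, -0.07, 0.11] [-0.0, -0.19, 0.09]
15 [0.07, -0.03, 0.04] [-0.0, -0.07, 0.04]
16 [-0.0, 0.0, 0.18] [-0.0, 0.0, -0.0]
17 [-0.0, 0.0, 0.53] [-0.0, 0.0, -0.0]
18 [-0.0, 0.0, 0.79] [-0.0, 0.0, -0.0]
19 [-0.0, 0.0, 0.92] [-0.0, 0.0, -0.0]
20 [0.0, 0.0, 0.93] [-0.0, 0.0, -0.0]
21 [0.0, 0.0, 0.79] [-0.0, 0.0, -0.0]
22 [0.0, 0.0, 0.52] [-0.0, 0.0, -0.0]
23 [0.0, 0.0, 0.19] [-0.0, 0.0, -0.0]
```

Call:
{"api": "play_rows", "payload": {
  "rows": [
    {"linear": [0.25,0,-0.33],"angular": [0,0,0],"claw": 1},
    {"linear": [0.5,0,-0.67],"angular": [0,0,0],"claw": 1},
    {"linear": [0.25,0,-0.33],"angular": [0,0,0],"claw": 1},
    {"linear": [0.07,-0.01,0.08],"angular": [-0.03,-0.07,0.04],"claw": 1},
    {"linear": [0.19,-0.03,0.23],"angular": [-0.05,-0.19,0.08],"claw": 1},
    {"linear": [0.32,-0.04,0.38],"angular": [-0.09,-0.32,0.13],"claw": 1},
    {"linear": [0.42,-0.07,0.47],"angular": [-0.1,-0.41,0.17],"claw": 1},
    {"linear": [0.51,-0.09,0.52],"angular": [-0.11,-0.49,0.21],"claw": 1}
  ]
}}

```text
time: 10.25
tcp_pos: [0.552, 0.1959, 0.2199]
tcp_rot: [[-0.038, 0.999, -0.018], [0.906, 0.042, 0.421], [0.421, -0.0, -0.907]]
ft_force: [0.2, 1.1, -2.2]
width: 0.011
gripper_force: 58.6
```

Call:
{"api": "play_rows", "payload": {
  "rows": [
    {"linear": [0.57,-0.11,0.54],"angular": [-0.1,-0.54,0.25],"claw": 1},
    {"linear": [0.58,-0.12,0.51],"angular": [-0.08,-0.56,0.25],"claw": 1},
    {"linear": [0.57,-0.14,0.46],"angular": [-0.07,-0.53,0.26],"claw": 1},
    {"linear": [0.52,-0.14,0.37],"angular": [-0.04,-0.5,0.23],"claw": 1},
    {"linear": [0.44,-0.13,0.29],"angular": [-0.02,-0.41,0.2],"claw": 1},
    {"linear": [0.33,-0.11,0.2],"angular": [-0.01,-0.32,0.16],"claw": 1},
    {"linear": [0.2,-0.07,0.11],"angular": [0,-0.19,0.09],"claw": 1},
    {"linear": [0.07,-0.03,0.04],"angular": [0,-0.07,0.04],"claw": 1}
  ]
}}

```text
time: 11.05
tcp_pos: [0.5298, 0.3146, 0.1723]
tcp_rot: [[0.164, 0.987, -0.002], [0.987, -0.164, 0.001], [0.001, -0.002, -1.0]]
ft_force: [0.3, 0.8, -0.6]
width: 0.0114
gripper_force: 58.5
```

Call:
{"api": "play_rows", "payload": {
  "rows": [
    {"linear": [0,0,0.18],"angular": [0,0,0],"claw": 1},
    {"linear": [0,0,0.53],"angular": [0,0,0],"claw": 1},
    {"linear": [0,0,0.79],"angular": [0,0,0],"claw": 1},
    {"linear": [0,0,0.9],"angular": [0,0,0],"claw": 1},
    {"linear": [0,0,0.7],"angular": [0,0,0],"claw": 1},
    {"linear": [0,0,0.6],"angular": [0,0,0],"claw": 1},
    {"linear": [0,0,0.3],"angular": [0,0,0],"claw": 1},
    {"linear": [0,0,0],"angular": [0,0,0],"claw": 1}
  ]
}}

```text
time: 11.85
tcp_pos: [0.5307, 0.3112, 0.0517]
tcp_rot: [[0.168, 0.986, -0.003], [0.986, -0.168, 0.0], [-0.0, -0.003, -1.0]]
ft_force: [-0.3, -0.6, -1.4]
width: 0.0111
gripper_force: 58.5
```

```bash
python3 - <<'E'
from plan import *
P=cloud("side")[2]; Q=P.reshape(-1,3); Q=Q[np.isfinite(Q).all(1)]
s=r.sense();print(s["tcp_pos"],s["tcp_rot"].round(3))
W=Q[(abs(Q[:,0]-.515)<.07)&(Q[:,1]>.17)&(Q[:,1]<.27)&(Q[:,2]>.005)&(Q[:,2]<.09)]
for lo in(.18,.2,.22,.24): 
    w=W[(W[:,1]>lo)&(W[:,1]<lo+.02)]; print(lo,np.percentile(w[:,2],[10,50,90,98]).round(4))
E
```

```text
[0.53109958 0.31181667 0.05274491] [[ 0.167  0.986 -0.002]
 [ 0.986 -0.167  0.001]
 [ 0.001 -0.002 -1.   ]]
0.18 [0.0265 0.0278 0.0297 0.0456]
0.2 [0.0267 0.0283 0.0406 0.0472]
0.22 [0.0271 0.0285 0.0455 0.0476]
0.24 [0.0268 0.0282 0.0456 0.0477]
```

Call:
{"api": "play_rows", "payload": {
  "rows": [
    {"linear": [0,0,0.3],"angular": [0,0,0],"claw": 1},
    {"linear": [0,0,0.3],"angular": [0,0,0],"claw": 1},
    {"linear": [0,0,0.15],"angular": [0,0,0],"claw": 1},
    {"linear": [0,0,0.07],"angular": [0,0,0],"claw": 1},
    {"linear": [0,0,0],"angular": [0,0,0],"claw": 1},
    {"linear": [0,0,0],"angular": [0,0,0],"claw": 1}
  ]
}}

```text
time: 12.5
tcp_pos: [0.531, 0.3127, 0.0284]
tcp_rot: [[0.166, 0.986, -0.001], [0.986, -0.166, 0.001], [0.001, -0.001, -1.0]]
ft_force: [-0.1, 0.3, -1.7]
width: 0.0112
gripper_force: 58.6
```

Call:
{"api": "play_rows", "payload": {
  "rows": [
    {"linear": [0,0,0.04],"angular": [0,0,0],"claw": 1},
    {"linear": [0,0,0],"angular": [0,0,0],"claw": 1},
    {"linear": [0,0,0],"angular": [0,0,0],"claw": 0.5},
    {"linear": [0,0,0],"angular": [0,0,0],"claw": -0.3},
    {"linear": [0,0,0],"angular": [0,0,0],"claw": -1},
    {"linear": [0,0,0],"angular": [0,0,0],"claw": -1},
    {"linear": [0,0,0],"angular": [0,0,0],"claw": -1},
    {"linear": [0,0,0],"angular": [0,0,0],"claw": -1}
  ]
}}

```text
time: 13.3
tcp_pos: [0.531, 0.3126, 0.0271]
tcp_rot: [[0.167, 0.986, -0.001], [0.986, -0.167, 0.001], [0.001, -0.001, -1.0]]
ft_force: [0.7, 0.2, -0.2]
width: 0.0858
gripper_force: 0.0
```

Call:
{"api": "play_rows", "payload": {
  "rows": [
    {"linear": [0,0,-0.4],"angular": [0,0,0],"claw": -1},
    {"linear": [0,0,-0.9],"angular": [0,0,0],"claw": -1},
    {"linear": [0,0,-1],"angular": [0,0,0],"claw": -1},
    {"linear": [0,0,-1],"angular": [0,0,0],"claw": -1},
    {"linear": [0,0,-1],"angular": [0,0,0],"claw": -1},
    {"linear": [0,0,-1],"angular": [0,0,0],"claw": -1},
    {"linear": [0,0,-1],"angular": [0,0,0],"claw": -1},
    {"linear": [0,0,-1],"angular": [0,0,0],"claw": -1}
  ]
}}

```text
time: 14.1
tcp_pos: [0.5309, 0.3122, 0.2484]
tcp_rot: [[0.166, 0.986, -0.001], [0.986, -0.166, 0.002], [0.002, -0.001, -1.0]]
ft_force: [-0.1, -0.0, -0.3]
width: 0.0856
gripper_force: 0.0
```

Call:
{"api": "play_rows", "payload": {
  "rows": [
    {"linear": [0,0,0],"angular": [0,0,-0.75],"claw": -1},
    {"linear": [0,0,0],"angular": [0,0,-0.75],"claw": -1},
    {"linear": [0,0,0],"angular": [0,0,-0.75],"claw": -1},
    {"linear": [-0.5,-0.1,0],"angular": [0,0,0],"claw": -1},
    {"linear": [-0.94,-0.19,0],"angular": [0,0,0],"claw": -1},
    {"linear": [-0.94,-0.19,0],"angular": [0,0,0],"claw": -1},
    {"linear": [-0.94,-0.19,0],"angular": [0,0,0],"claw": -1},
    {"linear": [-0.94,-0.19,0],"angular": [0,0,0],"claw": -1}
  ]
}}

```text
time: 14.9
tcp_pos: [0.5238, 0.1797, 0.2464]
tcp_rot: [[-0.142, 0.99, -0.001], [0.99, 0.142, 0.001], [0.001, -0.001, -1.0]]
ft_force: [0.8, 0.6, -0.3]
width: 0.0855
gripper_force: 0.0
```

Call:
{"api": "play_rows", "payload": {
  "rows": [
    {"linear": [-0.94,-0.19,0],"angular": [0,0,0],"claw": -1},
    {"linear": [-0.94,-0.19,0],"angular": [0,0,0],"claw": -1},
    {"linear": [-0.94,-0.19,0],"angular": [0,0,0],"claw": -1},
    {"linear": [-0.94,-0.19,0],"angular": [0,0,0],"claw": -1},
    {"linear": [-0.94,-0.19,0],"angular": [0,0,0],"claw": -1},
    {"linear": [-0.94,-0.19,0],"angular": [0,0,0],"claw": -1},
    {"linear": [-0.94,-0.19,0],"angular": [0,0,0],"claw": -1},
    {"linear": [-0.94,-0.19,0],"angular": [0,0,0],"claw": -1}
  ]
}}

```text
time: 15.7
tcp_pos: [0.5112, -0.0499, 0.2461]
tcp_rot: [[-0.142, 0.99, -0.001], [0.99, 0.142, 0.001], [0.001, -0.001, -1.0]]
ft_force: [0.8, -0.7, 0.0]
width: 0.0856
gripper_force: 0.0
```

Call:
{"api": "play_rows", "payload": {
  "rows": [
    {"linear": [-0.94,-0.19,0],"angular": [0,0,0],"claw": -1},
    {"linear": [-0.5,-0.1,0],"angular": [0,0,0],"claw": -1},
    {"linear": [-0.31,-0.1,0],"angular": [0,0,0],"claw": -1},
    {"linear": [0,0,0],"angular": [0,0,0],"claw": -1},
    {"linear": [0,0,0],"angular": [0,0,0],"claw": -1}
  ]
}}

```text
time: 16.2
tcp_pos: [0.5081, -0.1009, 0.2458]
tcp_rot: [[-0.145, 0.989, -0.001], [0.989, 0.145, 0.002], [0.002, -0.001, -1.0]]
ft_force: [-0.4, -0.4, 0.1]
width: 0.0855
gripper_force: 0.0
```

```bash
python3 - <<'E'
from plan import *
def rect(n,Q):
    c,s,a=cv2.minAreaRect(Q[:,:2].astype(np.float32)); print(n,len(Q),np.round(c,4),np.round(s,4),round(a,2),np.percentile(Q[:,2],[5,50,95]).round(4))
s=r.sense();print(s["time"],s["tcp_pos"],s["tcp_rot"].round(3))
im,d,P=cloud("wrist"); cv2.imwrite("pics/w4.png",im)
Q=P.reshape(-1,3);Q=Q[np.isfinite(Q).all(1)]
b=Q[(Q[:,0]>.45)&(Q[:,0]<.56)&(Q[:,1]<-.075)&(Q[:,1]>-.2)&(Q[:,2]>.08)&(Q[:,2]<.11)]
rect("bar",b); l=(b-O)@L; print("lift frame bar",np.percentile(l,[1,50,99],axis=0).round(4))
im,d,P=cloud("side"); cv2.imwrite("pics/s4.png",im)
Q=P.reshape(-1,3);Q=Q[np.isfinite(Q).all(1)]
w=Q[(abs(Q[:,0]-.525)<.09)&(Q[:,1]>.15)&(Q[:,1]<.36)&(Q[:,2]>.008)&(Q[:,2]<.08)]
rect("tray",w);rect("fin",w[w[:,2]>.045])
E
```

```text
16.2 [ 0.50814206 -0.10091779  0.24584844] [[-0.145  0.989 -0.001]
 [ 0.989  0.145  0.002]
 [ 0.002 -0.001 -1.   ]]
bar 1537 [ 0.5168 -0.1148] [0.0447 0.0795] 0.25 [0.0912 0.0962 0.0986]
lift frame bar [[-0.104  -0.1541  0.0875]
 [-0.095  -0.1133  0.0962]
 [-0.0703 -0.0775  0.1003]]
tray 983 [0.5234 0.2584] [0.151  0.0921] 80.73 [0.0096 0.0217 0.0618]
fin 208 [0.532  0.3131] [0.0401 0.0123] 80.81 [0.0471 0.0603 0.0629]
```

View pics/w4.png

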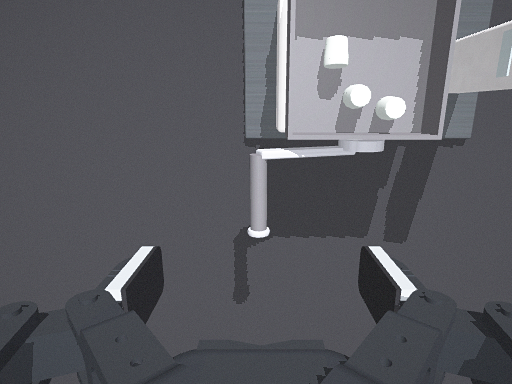

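The wrist view shows the three stoppers in the dish at (336,52), (357,97) and (391,107). The lever bar runs from (258,155) to (258,230), and the tray measured back in its place and flat.

Call:
{"api": "play_rows", "payload": {
  "rows": [
    {"linear": [-0.25,-0.04,0.5],"angular": [0,0,0],"claw": -1},
    {"linear": [-0.24,-0.04,0.9],"angular": [0,0,0],"claw": -1},
    {"linear": [0,0,0.9],"angular": [0,0,0],"claw": -1},
    {"linear": [0,0,0.9],"angular": [0,0,0],"claw": -1},
    {"linear": [0,0,0.9],"angular": [0,0,0],"claw": -1},
    {"linear": [0,0,0.9],"angular": [0,0,0],"claw": -1},
    {"linear": [0,0,0.6],"angular": [0,0,0],"claw": -1},
    {"linear": [0,0,0.27],"angular": [0,0,0],"claw": -1}
  ]
}}

```text
time: 17.1
tcp_pos: [0.5076, -0.1148, 0.068]
tcp_rot: [[-0.148, 0.989, -0.003], [0.989, 0.148, 0.002], [0.003, -0.003, -1.0]]
ft_force: [0.0, -0.5, -0.0]
width: 0.0854
gripper_force: 0.0
```

Call:
{"api": "play_rows", "payload": {
  "rows": [
    {"linear": [0,0,0],"angular": [0,0,0],"claw": -1},
    {"linear": [0,0,0],"angular": [0,0,0],"claw": 0},
    {"linear": [0,0,0],"angular": [0,0,0],"claw": 0.4},
    {"linear": [0,0,0],"angular": [0,0,0],"claw": 0.8},
    {"linear": [0,0,0],"angular": [0,0,0],"claw": 1},
    {"linear": [0,0,0],"angular": [0,0,0],"claw": 1},
    {"linear": [0,0,0],"angular": [0,0,0],"claw": 1},
    {"linear": [0,0,0],"angular": [0,0,0],"claw": 1}
  ]
}}

```text
time: 17.9
tcp_pos: [0.508, -0.1162, 0.0698]
tcp_rot: [[-0.146, 0.989, -0.001], [0.989, 0.146, 0.001], [0.001, -0.001, -1.0]]
ft_force: [-1.6, -1.3, 6.1]
width: 0.0144
gripper_force: 58.5
```

```bash
python3 - <<'E'
from plan import *
s=r.sense();p=np.array(s["tcp_pos"]);M=np.array(s["tcp_rot"]);print(p,s["width"],s["ft_force"],s["gripper_force"])
g=L.T@(p-M@[0,0,.019]-O); print(g)
f0=.35; P=[]
for i in range(24):
    a=.5-.5*np.cos(np.pi*(i+1)/24); f=f0+a*1.22
    d=np.array([np.cos(f0)-np.cos(f),0,np.sin(f)-np.sin(f0)])*.1
    P.append((p+L@d,M))
rows(P,p,M)
E
```

```text
[ 0.50797132 -0.11624209  0.0697927 ] 0.014359046724380759 [-1.5802269  -1.29182303  6.13495505] 58.46000254154205
[-0.09443148 -0.1175948   0.08879269]
0 [0.0, 0.01, -0.02] [0.0, 0.0, 0.0]
1 [0.0, 0.01, -0.04] [0.0, 0.0, 0.0]
2 [0.0, 0.04, -0.08] [0.0, 0.0, 0.0]
3 [0.0, 0.04, -0.11] [0.0, 0.0, 0.0]
4 [0.0, 0.07, -0.13] [0.0, 0.0, 0.0]
5 [0.0, 0.08, -0.16] [0.0, 0.0, 0.0]
6 [0.0, 0.11, -0.17] [0.0, 0.0, 0.0]
7 [0.0, 0.13, -0.18] [0.0, 0.0, 0.0]
8 [0.0, 0.15, -0.18] [0.0, 0.0, 0.0]
9 [0.0, 0.17, -0.18] [0.0, 0.0, 0.0]
10 [0.0, 0.2, -0.18] [0.0, 0.0, 0.0]
11 [0.0, 0.21, -0.16] [0.0, 0.0, 0.0]
12 [0.0, 0.22, -0.14] [0.0, 0.0, 0.0]
13 [0.01, 0.23, -0.13] [0.0, 0.0, 0.0]
14 [-0.0, 0.23, -0.1] [0.0, 0.0, 0.0]
15 [-0.0, 0.23, -0.08] [0.0, 0.0, 0.0]
16 [-0.0, 0.21, -0.06] [0.0, 0.0, 0.0]
17 [-0.0, 0.19, -0.04] [0.0, 0.0, 0.0]
18 [-0.0, 0.18, -0.03] [0.0, 0.0, 0.0]
19 [-0.0, 0.14, -0.01] [0.0, 0.0, 0.0]
20 [-0.0, 0.12, -0.01] [0.0, 0.0, 0.0]
21 [-0.0, 0.09, -0.0] [0.0, 0.0, 0.0]
22 [-0.0, 0.05, -0.0] [0.0, 0.0, 0.0]
23 [-0.0, 0.02, -0.0] [0.0, 0.0, 0.0]
```

The bar is pinched and centred, at the expected place. I'll swing it in steps.

Call:
{"api": "play_rows", "payload": {
  "rows": [
    {"linear": [0,0.01,-0.02],"angular": [0,0,0],"claw": 1},
    {"linear": [0,0.01,-0.04],"angular": [0,0,0],"claw": 1},
    {"linear": [0,0.04,-0.08],"angular": [0,0,0],"claw": 1},
    {"linear": [0,0.04,-0.11],"angular": [0,0,0],"claw": 1},
    {"linear": [0,0.07,-0.13],"angular": [0,0,0],"claw": 1},
    {"linear": [0,0.08,-0.16],"angular": [0,0,0],"claw": 1},
    {"linear": [0,0.11,-0.17],"angular": [0,0,0],"claw": 1},
    {"linear": [0,0.13,-0.18],"angular": [0,0,0],"claw": 1}
  ]
}}

```text
time: 18.7
tcp_pos: [0.5207, -0.1143, 0.0963]
tcp_rot: [[-0.146, 0.989, -0.005], [0.989, 0.146, 0.001], [0.001, -0.005, -1.0]]
ft_force: [-8.2, -3.5, -0.9]
width: 0.014
gripper_force: 58.7
```

Call:
{"api": "play_rows", "payload": {
  "rows": [
    {"linear": [0,0.15,-0.18],"angular": [0,0,0],"claw": 1},
    {"linear": [0,0.17,-0.18],"angular": [0,0,0],"claw": 1},
    {"linear": [0,0.2,-0.18],"angular": [0,0,0],"claw": 1},
    {"linear": [0,0.21,-0.16],"angular": [0,0,0],"claw": 1}
  ]
}}

```text
time: 19.1
tcp_pos: [0.5385, -0.1118, 0.1172]
tcp_rot: [[-0.145, 0.989, -0.012], [0.989, 0.145, -0.001], [0.001, -0.012, -1.0]]
ft_force: [-19.6, -3.3, 7.0]
width: 0.0138
gripper_force: 58.3
```

Call:
{"api": "play_rows", "payload": {
  "rows": [
    {"linear": [0,0,0],"angular": [0,0,0],"claw": 1},
    {"linear": [0,0,0],"angular": [0,0,0],"claw": 1}
  ]
}}

```text
time: 19.3
tcp_pos: [0.5392, -0.1117, 0.1179]
tcp_rot: [[-0.145, 0.989, -0.01], [0.989, 0.145, -0.001], [0.0, -0.01, -1.0]]
ft_force: [-18.1, -2.8, 15.8]
width: 0.0139
gripper_force: 59.0
```

Call:
{"api": "play_rows", "payload": {
  "rows": [
    {"linear": [0,0.1,-0.15],"angular": [0,0,0],"claw": 1},
    {"linear": [0,0.2,-0.15],"angular": [0,0,0],"claw": 1},
    {"linear": [0,0.23,-0.13],"angular": [0,0,0],"claw": 1},
    {"linear": [0,0.23,-0.1],"angular": [0,0,0],"claw": 1},
    {"linear": [0,0.23,-0.08],"angular": [0,0,0],"claw": 1},
    {"linear": [0,0.21,-0.05],"angular": [0,0,0],"claw": 1},
    {"linear": [0,0,0],"angular": [0,0,0],"claw": 1}
  ]
}}

```text
time: 20.0
tcp_pos: [0.5782, -0.1059, 0.1383]
tcp_rot: [[-0.146, 0.989, -0.004], [0.989, 0.146, -0.0], [0.0, -0.004, -1.0]]
ft_force: [-10.8, -3.2, 10.7]
width: 0.0139
gripper_force: 61.3
```

```bash
python3 - <<'E'
from plan import *
s=r.sense();p=np.array(s["tcp_pos"]);M=np.array(s["tcp_rot"]);print(p,s["width"],L.T@s["ft_force"],s["gripper_force"])
print(L.T@(p-M@[0,0,.019]-O))
E
```

```text
[ 0.57822971 -0.10594404  0.13826221] 0.013884381054828733 [-11.12232695  -1.60012378  10.66574081] 61.278796792030334
[-0.02335311 -0.11778256  0.15726203]
```

Call:
{"api": "play_rows", "payload": {
  "rows": [
    {"linear": [0,0.2,-0.06],"angular": [0,0,0],"claw": 1},
    {"linear": [0,0.2,-0.04],"angular": [0,0,0],"claw": 1},
    {"linear": [0,0.2,-0.02],"angular": [0,0,0],"claw": 1},
    {"linear": [0,0.15,0],"angular": [0,0,0],"claw": 1},
    {"linear": [0,0.08,0],"angular": [0,0,0],"claw": 1},
    {"linear": [0,0,0],"angular": [0,0,0],"claw": 1},
    {"linear": [0,0,0],"angular": [0,0,0],"claw": 1},
    {"linear": [0,0,0],"angular": [0,0,0],"claw": 1}
  ]
}}

```text
time: 20.8
tcp_pos: [0.6032, -0.1022, 0.1419]
tcp_rot: [[-0.146, 0.989, -0.003], [0.989, 0.146, 0.0], [0.001, -0.003, -1.0]]
ft_force: [-9.6, -2.3, 7.8]
width: 0.0137
gripper_force: 60.8
```

```bash
python3 - <<'E'
from plan import *
s=r.sense();p=np.array(s["tcp_pos"]);M=np.array(s["tcp_rot"]);print(p,s["width"],L.T@s["ft_force"],s["gripper_force"])
print(L.T@(p-M@[0,0,.019]-O))
ims=[]
P={}
for n in("scene","side"):
    im,d,P[n]=cloud(n); ims.append(im)
a=cv2.resize(ims[0][130:260,200:400],(560,364)); b=cv2.resize(ims[1][130:350,150:350],(240,264))
o=np.zeros((364,800,3),np.uint8);o[:,:560]=a;o[:264,560:]=b; cv2.imwrite("pics/f.png",o)
for n in P:
    Q=(P[n].reshape(-1,3)-O)@L; Q=Q[np.isfinite(Q).all(1)]
    f=Q[(abs(Q[:,0])<.055)&(abs(Q[:,1])<.055)&(Q[:,2]>.06)&(Q[:,2]<.13)]; print(n,"dish floor",np.percentile(f[:,2],[20,50]).round(4))
    v=Q[(abs(Q[:,0])<.05)&(Q[:,1]<-.068)&(Q[:,1]>-.095)&(Q[:,2]>.07)&(Q[:,2]<.17)]
    for z in(.1,.125,.15):
        w=v[abs(v[:,2]-z)<.01]; 
        if len(w)>5: print(n,z,len(w),np.percentile(w[:,0],[5,50,95]).round(4))
E
```

```text
[ 0.6032225  -0.10224872  0.14189397] 0.013682612567157644 [-9.79411626 -0.85590545  7.83982531] 60.83881974220276
[ 0.00188419 -0.11782482  0.16089389]
scene dish floor [0.0896 0.092 ]
scene 0.1 6 [0.0063 0.0071 0.0087]
scene 0.125 7 [0.0069 0.0084 0.0105]
scene 0.15 19 [0.0012 0.0066 0.0112]
side dish floor [0.089  0.0901]
side 0.125 55 [-0.0066  0.0032  0.011 ]
side 0.15 68 [-0.0059  0.0015  0.011 ]
```

View pics/f.png

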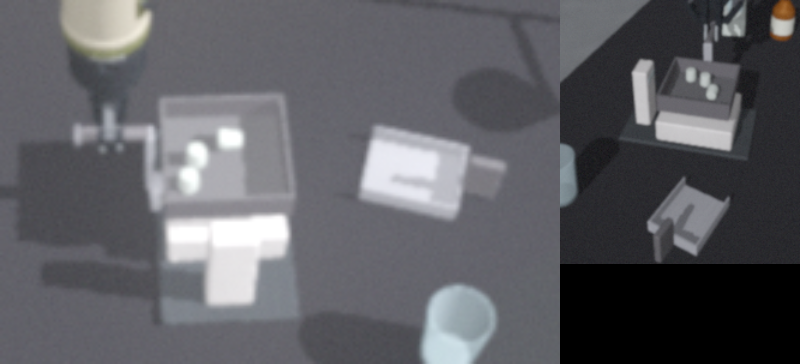

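The lever stands upright, the dish floor is at 0.089 m (fully raised), the three stoppers are in the dish and the tray is flat on the bench. I'll hand it in now.

```bash
python3 -c "
from h import *
s=r.sense();print(abs(s['dq']).max(),s['width']);print(job_done())"
```

```text
0.001826526745633852 0.014050457573282374
the job is handed in; nothing more can be done
None
```

The job is handed in at about 21 s of the 61 s allowed: the three stoppers are in the dish, the empty tray stands flat and released on the bench, and the fingers hold the lever upright with the dish fully raised; no verdict came back on hand-in.

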